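# Press the label holder home behind the rack's lip

### The job

Lift the loose label holder out of its wooden block and push it down into the empty place of the bottle rack's label rail, behind the metal lip and midway between the two holders already there, its paper card facing the same way as theirs. Feel your way in gently, press it fully down against the sprung seat, and finish while still holding it pressed home (do not let go), so that a colleague can lock it; leave the mug and the bottles alone.

Things in the scene. Friction and masses are not known exactly. Their poses are not given: they have to be found in the camera images.
- holder: Loose white plastic label holder, an upright plate 50 mm wide (y), 90 mm tall (z): up to 62 mm a blade 8 mm thick (x), from 62 to 90 mm a rib 14 mm thick, to be pinched across its thickness from above. Paper card on its +x face. Origin: centre of the foot's underside. About 60 g. It starts upright in the block's slot, its yaw the block's, foot 5 mm above the table.
- card (a point): Centre of the paper card's face on the loose holder: 4 mm from the holder's origin along its +x, 42 mm above it; axes as the holder's.
- block: Fixed dark wooden block, 70 mm (x) by 80 mm (y), 27 mm tall, with an upright slot 10 mm by 54 mm and 22 mm deep in which the loose holder stands. Origin: centre of its underside, on the table.
- rack: Fixed pale wooden bottle rack, 260 mm wide (y), a label rail along its +x edge. Origin: on the table under the middle of the rail's empty place; +x points out through the lip, away from the bottles. Deck 35 mm high back to x = -135 mm, fixed small bottles along x = -117 mm, tops 91 mm above the table. The rail breaks if holder or fingers push it with over 35 N.
- slot (a point): Middle of the mouth of the empty place. The rail is an upright slot 11 mm wide (x -5.5 to +5.5 mm of the rack), the 62 mm high back board on its -x side, on its +x side an aluminium lip 5 mm thick, straight up to here, 40 mm above the table, then flared outwards at 45 degrees up to 48 mm. Axes as the rack's.
- board_top (a point): Middle of the top of the wooden back board, 14 mm thick, 62 mm above the table; its +x face, 5.5 mm behind the slot's middle, is the slot's back wall, against which a foot can be felt above the lip.
- neighbour (a point): Foot of one of the two fixed holders, same as the loose one, that stand home in the rail with middles at y = +78 mm (this one) and -78 mm of the rack; feet 20 mm, tops 110 mm above the table, cards to +x.
- seat (a joint): Sprung steel seat, 46 mm wide, in the bottom of the empty place. 0: up, its top 30 mm above the table; 0.010 m: pushed down to its hard stop, its top 20 mm above the table, where a foot on it is fully home. It starts to yield at 4 N, needs 10 N at the stop, and springs back up if released.
- mug: Bystander: white mug, 80 mm across, 90 mm tall, standing on the table. Origin: centre of its underside.
- vial: Bystander: loose small amber bottle with a black cap, 24 mm across, 56 mm tall, standing on the rack's deck. Origin: centre of its underside.
- bottle: Bystander: amber bottle with a black cap, 44 mm across, 95 mm tall, standing on the table beyond the rack. Origin: centre of its underside.
Not all that is in view belongs to the job. Leave any pink or turquoise look-alike of the holder alone.

How it is judged:
By the outcome, as a careful person would: the job done as asked, in the order asked, and still so for the second after the job is handed in, while the arm keeps its last pose, push and grip.
It also fails if it takes over 42 s, if anything falls off the work surface, if the arm or the gripper's body presses on something with over 40 N, if the wrist force passes 120 N, or if a joint passes its speed limit or range.

### The arm

A 6-joint arm with a two-finger parallel gripper is mounted at the origin on the work surface. World frame = base frame: x ahead of the robot, y to its left, z up, the work surface at z = 0. Lengths are in m, angles in rad, forces in N, time in s.
With the tool pointing down it reaches from about 0.35 to 0.8 m from the base axis. Payload 7.3 kg.
Tool frame: the origin (TCP) lies at the very end of the fingers, on their centre line; the grasp point (between the pads) lies behind it (manip.grasp_offset is the y of the grasp point in the tool frame, in m); y points along the fingers, z is the direction in which the jaws open and shut, and the axes are right-handed (so a half turn about y gives the same grasp; the last joint's range is limited). The gripper opens to 85 mm and grips with 20 to 120 N. Pads are 22 mm wide; open, the fingers measure 114 mm over their backs; the gripper's body (76 mm by 85 mm) begins 54 mm behind the grasp point. The pads swing forward as they close: fully open they stand 13 mm farther back than shut.
Start: joints at [-1.412, 0.342, 1.524, -0, 1.275, -0.146], TCP at [0.158, -0.501, 0.231] pointing down, gripper open.
Joint ranges: [-2.53, 2.53], [-0.77, 2.02], [0.04, 2.7], [-1, 4.14], [0.28, 2.66], [-3.11, 3.11]. Speed limits (rad/s): [2.57, 2.57, 3.14, 3.14, 3.14, 3.14].

### API

Orientations are given as a rotation vector (axis times angle).
In Python, from plant import manip, move_gripper, kin, viewer, ticket gives the robot as it stands. Calls block until the motion is done:
- manip.goto(position, orientation): joint-space move of the TCP to a pose.
- manip.move_straight(position, feed=0.15, rotation=None): straight line of the TCP; rotation=None keeps the orientation; feed is the mean speed in m/s.
- manip.set_joints(angles): joint-space move.
- move_gripper(opening, newtons=None): finger opening in m; newtons is the grip in N (None keeps the last); returns when the fingers have stopped.
- manip.pause(seconds).
- kin.ik(position, orientation): joint angles nearest the present ones, or None.
- manip.sense(): the state.
- viewer.get_image(name): name is "scene" or "side" or "wrist"; returns the picture (400x640x3 uint8, red, green, blue); there is no depth.
- viewer.get_calibration(name): a dict with "vertical_fov" (degrees; the focal length in pixels is half the picture's height over the tangent of half this angle, whatever the lens; pixels are square), "cx", "cy" (the principal point, pixels), "R" (3x3) and "t" (3): a world point X has camera coordinates R X + t. Camera axes: x right, y down, z forward; pixel columns grow to the right and rows downward; lengths in m; the calibration is good to about 2 mm. A picture is of the moment at which its call begins: read the wrist's pose just before it. get_calibration takes no time and is no camera call; for the wrist camera it gives the pose at the moment of the call.
A pose or a line that the arm cannot do raises manip.PlanningError and nothing moves.
- ticket.hand_in(): hands the job in, once; it reports no verdict.
The state is a dict: "t": time; "joint_pos": joint angles; "joint_velocities": joint speeds; "effort": joint torques, N m; "tcp_pos": TCP position; "eef_rot": TCP orientation; "force": force on the tool from outside, world axes, zero at the start; "wrist_torque": the same for the moment, N m; "finger_gap": finger opening in m.
Only numpy, scipy, OpenCV 4.12 (cv2) and the standard library are available. Lean on these libraries where they do the work, as an engineer would, in place of code of your own. Each camera call takes 0.05 s, during which the arm holds its last target.

## Working session

There is one attempt and no reset: what is moved stays moved. The work goes in short steps, each a Python script; the robot and the scene stay as the last script left them, time stands still between calls to the robot, and variables do not carry over. Pictures are saved under pics/ and viewed, and the job is handed in when it is done.

```bash
ls; mkdir -p pics; python3 - <<'E'
from plant import manip, move_gripper, kin, viewer, ticket
import cv2
s=manip.sense();print(s, manip.grasp_offset)
for n in("scene","side","wrist"):
    c=viewer.get_calibration(n);print(n,c)
    cv2.imwrite(f"pics/{n}0.png",viewer.get_image(n)[:,:,::-1])
E
```

```text
pics
{'t': 0.0, 'joint_pos': array([-1.41200846e+00,  3.42717067e-01,  1.52504542e+00, -2.29214530e-05,
        1.27538785e+00, -1.45985546e-01]), 'joint_velocities': array([ 0.0007908 , -0.00062364, -0.00022696,  0.00055024,  0.00059143,
        0.00180919]), 'effort': array([-2.03507938e-03, -4.33682942e+01, -2.46012050e+01, -4.09601971e-04,
        7.91708735e-03, -9.10669939e-06]), 'tcp_pos': array([ 0.15749653, -0.50038786,  0.23061898]), 'eef_rot': array([-0.31598947,  2.05888569, -2.05564391]), 'force': array([-0.42668495,  0.9837841 ,  0.27685644]), 'wrist_torque': array([0.06603436, 0.02350834, 0.01021159]), 'finger_gap': 0.0852481911934863} -0.0187
scene {'vertical_fov': 54.6525946625927, 'cx': 315.88666557118773, 'cy': 197.9790831033535, 'R': array([[-0.15315151,  0.98813213,  0.01181107],
       [ 0.84012447,  0.13648624, -0.52494036],
       [-0.52032249, -0.07047264, -0.85105706]]), 't': array([-0.0166267 , -0.47125999,  1.4866195 ])}
side {'vertical_fov': 53.23164931464011, 'cx': 322.3970601843473, 'cy': 199.73893203481737, 'R': array([[ 0.96020136, -0.27914707, -0.00950019],
       [-0.1801763 , -0.59305779, -0.78474133],
       [ 0.21342408,  0.75522141, -0.61975058]]), 't': array([-0.53343739,  0.22700751,  0.83499413])}
wrist {'vertical_fov': 67.35677976236425, 'cx': 316.31922091704024, 'cy': 196.77267108426193, 'R': array([[ 2.99770011e-01, -9.54011365e-01, -5.06207609e-04],
       [-9.16036910e-01, -2.87985790e-01,  2.79178373e-01],
       [-2.66485121e-01, -8.32255989e-02, -9.60239126e-01]]), 't': array([-0.52496327, -0.03820039,  0.37872643])}
```

View pics/scene0.png

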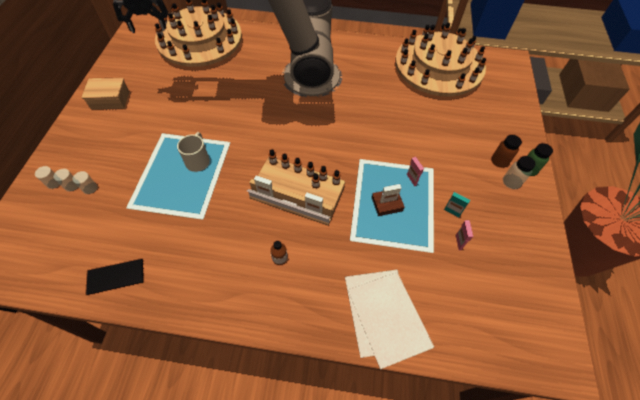

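View pics/side0.png

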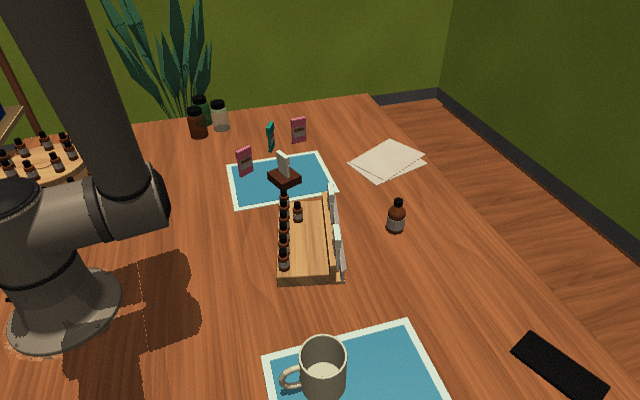

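View pics/wrist0.png

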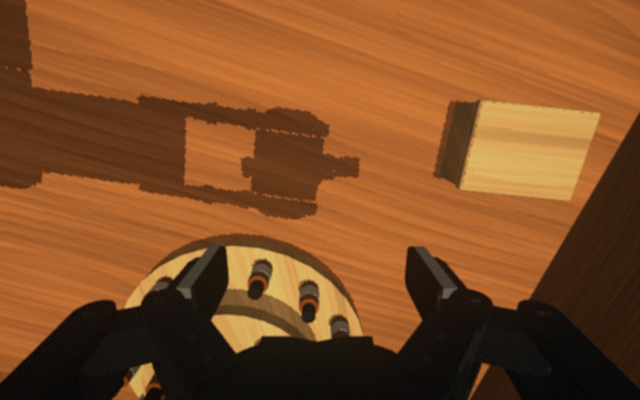

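```bash
cat >h.py <<'E'
import numpy as np, cv2
from scipy.spatial.transform import Rotation as Ro
def K(c):
    f=200/np.tan(np.radians(c["vertical_fov"]/2));return f,c["cx"],c["cy"]
def back(c,px,z):
    f,cx,cy=K(c);d=np.array([(px[0]-cx)/f,(px[1]-cy)/f,1.]);R=np.array(c["R"]);t=np.array(c["t"])
    o=-R.T@t;d=R.T@d;return o+d*(z-o[2])/d[2]
def proj(c,X):
    f,cx,cy=K(c);p=np.atleast_2d(X)@np.array(c["R"]).T+np.array(c["t"]);return np.c_[f*p[:,0]/p[:,2]+cx,f*p[:,1]/p[:,2]+cy]
# tool-down rotation with jaw axis (tool z) along world yaw a
def down(a):
    y=np.array([0,0,-1.]);z=np.array([np.cos(a),np.sin(a),0]);x=np.cross(y,z)
    return Ro.from_matrix(np.c_[x,y,z]).as_rotvec()
E
python3 - <<'E'
from h import *
from plant import viewer,kin,manip
c=viewer.get_calibration("scene")
for n,p,z in [("neighA",(263,190),.08),("neighB",(314,207),.08),("block",(388,203),.02),("holdertop",(391,187),.09),("mug",(195,165),0),("bottle",(279,260),0),("railL",(250,190),.04),("railR",(332,213),.04)]:print(n,back(c,p,z).round(3))
im=cv2.imread("pics/scene0.png")
cv2.imwrite("pics/s0a.png",cv2.resize(im[140:270,230:450],None,fx=3.6,fy=3.6,interpolation=cv2.INTER_CUBIC))
im=cv2.imread("pics/side0.png")
cv2.imwrite("pics/d0a.png",cv2.resize(im[100:300,210:420],None,fx=3,fy=3,interpolation=cv2.INTER_CUBIC))
E
```

```text
neighA [ 0.591 -0.047  0.08 ]
neighB [0.624 0.107 0.08 ]
block [0.539 0.32  0.02 ]
holdertop [0.528 0.316 0.09 ]
mug [ 0.483 -0.306  0.   ]
bottle [0.763 0.03  0.   ]
railL [ 0.573 -0.095  0.04 ]
railR [0.612 0.159 0.04 ]
```

View pics/s0a.png

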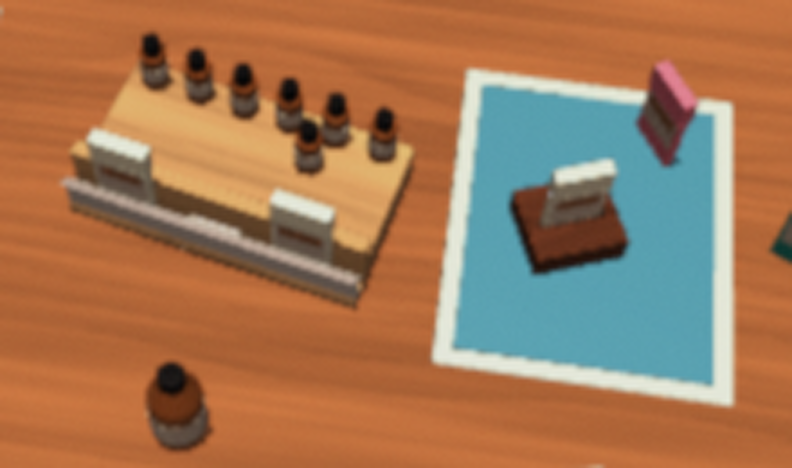

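View pics/d0a.png

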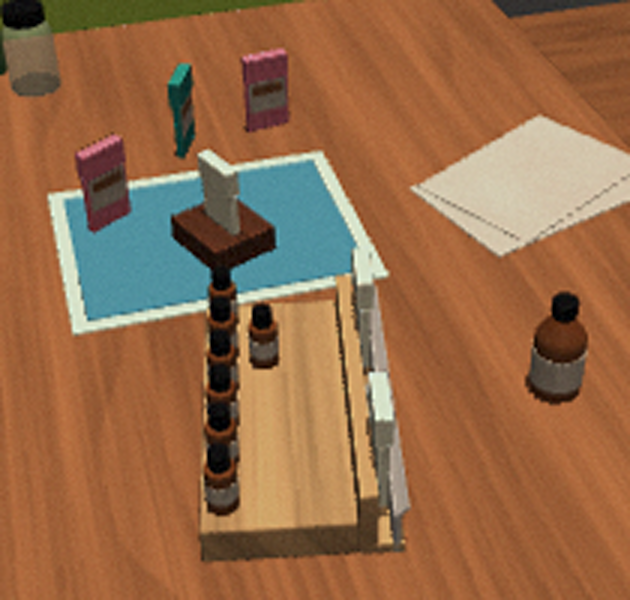

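```bash
python3 - <<'E'
from h import *
from plant import viewer,kin,manip
s=manip.sense();print(np.round(Ro.from_rotvec(s["eef_rot"]).as_matrix(),3))
c=viewer.get_calibration("wrist");R=np.array(c["R"]);print("campos",(-R.T@c["t"]-s["tcp_pos"]))
M=Ro.from_rotvec(s["eef_rot"]).as_matrix();print("intool",M.T@(-R.T@c["t"]-s["tcp_pos"]),(R@M).round(3))
for nm,p in [("blk",(.535,.318,.25)),("blk",(.535,.318,.065)),("rack",(.61,.03,.2)),("rack",(.61,.03,.08))]:
  for a in (.3,-.15,.3-np.pi,-.15+np.pi):
    q=kin.ik(p,down(a));print(nm,round(a,2),None if q is None else np.round(q,2))
E
```

```text
[[-0.954 -0.     0.3  ]
 [-0.3    0.001 -0.954]
 [-0.    -1.    -0.001]]
campos [0.0657781  0.02016171 0.14337705]
intool [-0.06881987 -0.14336645  0.00033982] [[ 0.    -0.001  1.   ]
 [ 0.96  -0.279 -0.001]
 [ 0.279  0.96   0.001]]
blk 0.3 [ 0.41  0.51  1.2  -0.    1.43  0.11]
blk -0.15 [ 0.41  0.51  1.2  -0.    1.43  0.56]
blk -2.84 [ 0.41  0.51  1.2  -0.    1.43 -3.03]
blk 2.99 [ 0.41  0.51  1.2   0.    1.43 -2.58]
blk 0.3 [ 0.41  0.68  1.44 -0.    1.02  0.11]
blk -0.15 [ 0.41  0.68  1.44 -0.    1.02  0.56]
blk -2.84 [ 0.41  0.68  1.44 -0.    1.02 -3.03]
blk 2.99 [ 0.41  0.68  1.44  0.    1.02 -2.58]
rack 0.3 [-0.08  0.52  1.32 -0.    1.3  -0.38]
rack -0.15 [-0.08  0.52  1.32 -0.    1.3   0.07]
rack -2.84 [-0.08  0.52  1.32 -0.    1.3   2.77]
rack 2.99 [-0.08  0.52  1.32  0.    1.3  -3.07]
rack 0.3 [-0.08  0.64  1.46 -0.    1.03 -0.38]
rack -0.15 [-0.08  0.64  1.46 -0.    1.03  0.07]
rack -2.84 [-0.08  0.64  1.46 -0.    1.03  2.77]
rack 2.99 [-0.08  0.64  1.46  0.    1.03 -3.07]
```

```bash
python3 - <<'E'
from h import *
from plant import viewer,kin,manip
import pickle
D={}
for n,p,a in [("rk",(.59,-.05,.27),-.15),("bl",(.535-.0,.318-.07,.24),.3)]:
    manip.goto(p,down(a)); manip.pause(.15)
    c=viewer.get_calibration("wrist");im=viewer.get_image("wrist")[:,:,::-1]
    D[n]=(c,im);cv2.imwrite(f"pics/{n}1.png",im);print(manip.sense()["t"],manip.sense()["tcp_pos"],manip.sense()["force"])
pickle.dump(D,open("D.pkl","wb"))
E
```

```text
2.5833 [ 0.58988284 -0.05073837  0.26998312] [ 0.35753907 -0.66389842  0.66845752]
3.95 [0.53564543 0.24676016 0.24008855] [-0.18131619 -0.35260477  0.15181613]
```

View pics/rk1.png

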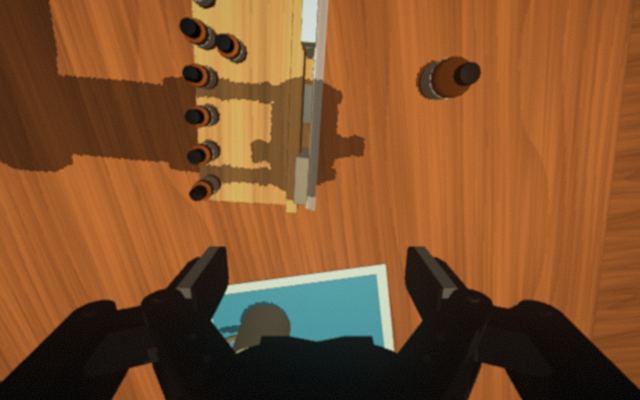

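View pics/bl1.png

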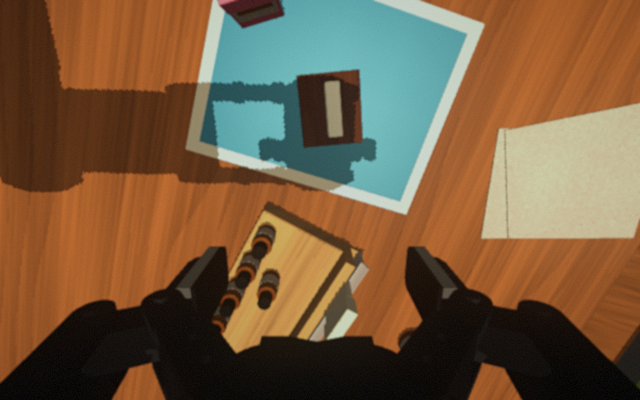

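```bash
python3 - <<'E'
import cv2
im=cv2.imread("pics/bl1.png");cv2.imwrite("pics/bl1a.png",cv2.resize(im[60:160,280:380],None,fx=6,fy=6,interpolation=cv2.INTER_CUBIC))
im=cv2.imread("pics/rk1.png");cv2.imwrite("pics/rk1a.png",cv2.resize(im[0:220,260:360],None,fx=2.7,fy=2.7,interpolation=cv2.INTER_CUBIC))
im=cv2.imread("pics/rk1.png");cv2.imwrite("pics/rk1b.png",cv2.resize(im[0:120,260:360],None,fx=5,fy=5,interpolation=cv2.INTER_CUBIC))
cv2.imwrite("pics/rk1c.png",cv2.resize(im[110:220,260:360],None,fx=5,fy=5,interpolation=cv2.INTER_CUBIC))
E
```

```text
(no output)
```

View pics/bl1a.png

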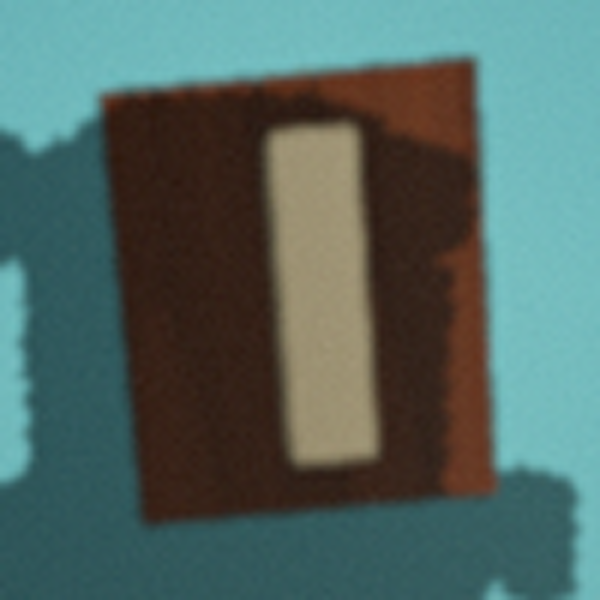

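View pics/rk1b.png

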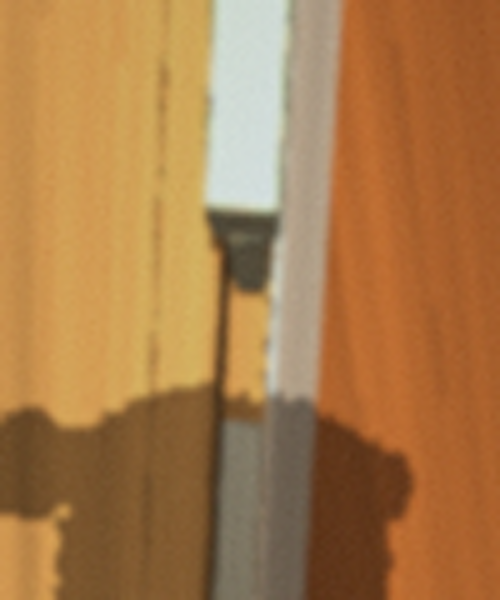

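View pics/rk1c.png

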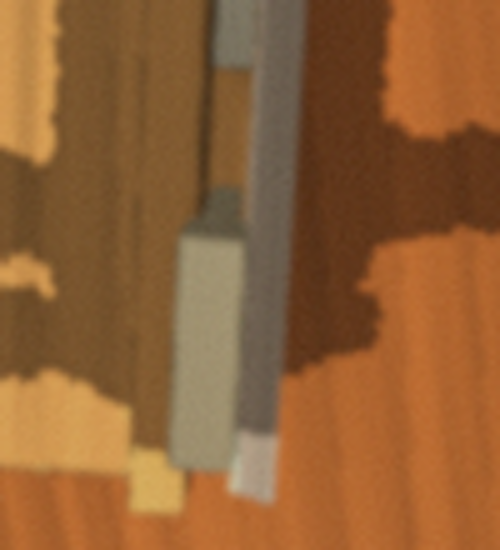

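```bash
cat > fit.py <<'E'
from h import *
import pickle
from scipy.optimize import least_squares
D=pickle.load(open("D.pkl","rb"))
def fit(c,obj,px,x0):
    obj=np.array(obj,float);px=np.array(px,float)
    def w(p):
        C,S=np.cos(p[2]),np.sin(p[2]);return np.c_[p[0]+C*obj[:,0]-S*obj[:,1],p[1]+S*obj[:,0]+C*obj[:,1],obj[:,2]]
    def f(p):
        r=proj(c,w(p))-px;return r[~np.isnan(r)]
    r=least_squares(f,x0);return r.x,np.round(proj(c,w(r.x))-px,2)
E
python3 - <<'E'
from fit import *
c=D["bl"][0]
h=np.array([(268,130),(358,122),(379,462),(292,466)])/6+(280,60)
b=np.array([(102,95),(474,60),(496,492),(143,522)])/6+(280,60)
print(fit(c,[(-.007,.025,.095),(.007,.025,.095),(.007,-.025,.095),(-.007,-.025,.095)],h,[.53,.32,.2]))
print(fit(c,[(-.035,.04,.027),(.035,.04,.027),(.035,-.04,.027),(-.035,-.04,.027)],b,[.53,.32,.2]))
c=D["rk"][0]
n=np.nan
A=np.array([(181,237),(245,240),(235,467),(170,465)])/5+(260,110)
B=np.array([(206,210),(280,212)])/5+(260,0)
S=np.array([(n,(67)/5+110),(n,418/5)])
o=[(-.007,-.053,.11),(.007,-.053,.11),(.007,-.103,.11),(-.007,-.103,.11),(-.007,.053,.11),(.007,.053,.11),(0,-.023,.03),(0,.023,.03)]
print(fit(c,o,np.r_[A,B,S],[.6,.03,-.15]))
print(fit(c,o[:4],A,[.6,.03,-.15])[0]);print(fit(c,o[4:6],B,[.6,.03,-.15])[0])
# rail end of board top (z .062): x-19.5..-5.5, y -.13
E
```

```text
(array([0.52888206, 0.31772555, 0.38135501]), array([[-0.21,  0.09],
       [ 0.31,  0.02],
       [ 0.08, -0.36],
       [-0.18,  0.24]]))
(array([0.52886085, 0.31749757, 0.38528497]), array([[-0.61, -0.47],
       [ 0.63, -0.63],
       [ 0.21,  0.52],
       [-0.23,  0.79]]))
(array([ 0.58935824,  0.02601563, -0.21450518]), array([[-0.34, -0.66],
       [ 0.65, -0.39],
       [-0.01,  1.09],
       [-0.2 ,  0.7 ],
       [-0.28, -0.62],
       [ 0.19,  0.04],
       [  nan, -0.14],
       [  nan,  0.27]]))
[ 0.58898087  0.02625905 -0.20948899]
[ 0.591365    0.0253767  -0.17593662]
```

```bash
python3 - <<'E'
from fit import *
c=D["bl"][0]
print(back(c,(285,17),.0),back(c,(240,27),0.0),back(c,(240,27),0.09))
from plant import viewer,kin,manip,move_gripper
P=np.array([.5289,.3176])
manip.goto((*P,.135),down(.383))
manip.move_straight((*P,.0635),feed=.06)
manip.pause(.1);f0=manip.sense()["force"]
im=viewer.get_image("wrist")[:,:,::-1];cv2.imwrite("pics/g1.png",im)
move_gripper(.010,60);manip.pause(.1)
s=manip.sense();print(s["t"],f0,s["force"],s["finger_gap"],s["tcp_pos"])
im=viewer.get_image("wrist")[:,:,::-1];cv2.imwrite("pics/g2.png",im)
E
```

```text
[0.44969467 0.39899673 0.        ] [0.40321938 0.37416562 0.        ] [0.42901216 0.35991552 0.09      ]
6.7583 [-0.37157016 -0.26504024 -0.66557538] [0.72864142 0.64946999 0.98608915] 0.013292173484828012 [0.52906792 0.31765803 0.06360655]
```

View pics/g2.png

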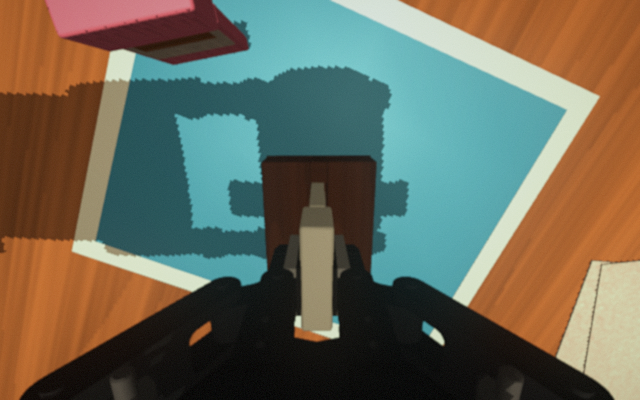

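```bash
python3 - <<'E'
from fit import *
from plant import viewer,kin,manip,move_gripper
manip.move_straight((.5290,.3176,.20),feed=.12)
yaw=-.2145;ex=np.array([np.cos(yaw),np.sin(yaw)])
T=np.array([.5894,.0260])+.005*ex
manip.goto((*T,.185),down(yaw));manip.pause(.2)
c=viewer.get_calibration("wrist");im=viewer.get_image("wrist")[:,:,::-1]
cv2.imwrite("pics/t1.png",im)
D["t1"]=(c,im,manip.sense());pickle.dump(D,open("D.pkl","wb"))
cv2.imwrite("pics/t1s.png",viewer.get_image("side")[:,:,::-1])
cv2.imwrite("pics/t1a.png",cv2.resize(im[130:360,220:420],None,fx=2.6,fy=2.6,interpolation=cv2.INTER_CUBIC))
s=manip.sense();print(s["t"],s["force"],s["finger_gap"],s["tcp_pos"])
E
```

```text
9.55 [ 0.19215776  0.19789491 -1.9488053 ] 0.013256699136598457 [0.59428651 0.0259077  0.18503143]
```

View pics/t1.png

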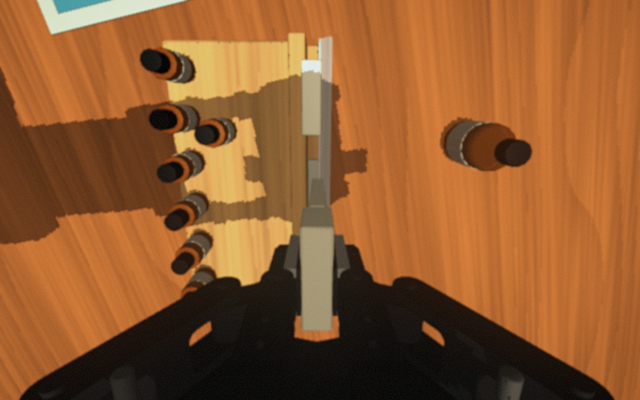

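View pics/t1a.png

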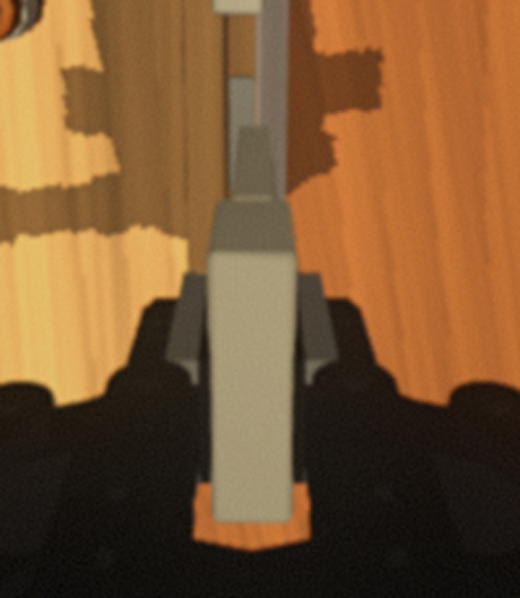

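View pics/t1s.png

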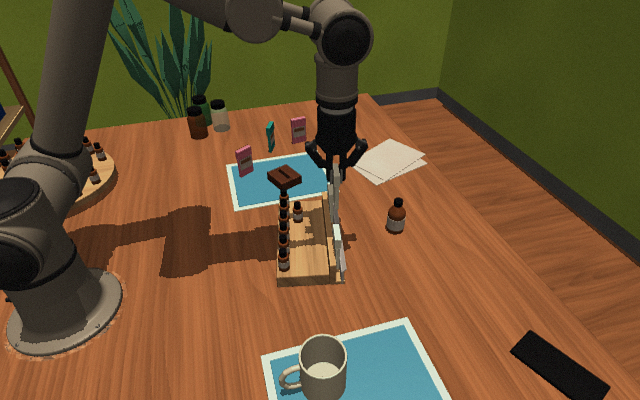

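```bash
python3 - <<'E'
from fit import *
im=D["t1"][1]
cv2.imwrite("pics/t1b.png",cv2.resize(im[25:215,270:350],None,fx=4,fy=3.15*1,interpolation=cv2.INTER_CUBIC))
cv2.imwrite("pics/t1b.png",cv2.resize(im[25:165,270:350],None,fx=4.2,fy=4.2,interpolation=cv2.INTER_CUBIC))
c=D["t1"][0]
h=np.array([(210,252),(296,252),(291,520),(213,521)])/2.6+(220,130)
f=np.array([(238,126),(268,126)])/2.6+(220,130)
z=.185-.0585
o=[(-.007,.025,z+.09),(.007,.025,z+.09),(.007,-.025,z+.09),(-.007,-.025,z+.09),(-.004,.025,z),(.004,.025,z)]
print(fit(c,o[:4],h,[.594,.026,-.21]));print(fit(c,o,np.r_[h,f],[.594,.026,-.21]))
E
```

```text
(array([ 0.59293635,  0.02615551, -0.2146424 ]), array([[-0.99, -0.52],
       [ 0.94, -0.46],
       [ 0.7 ,  0.86],
       [-0.65,  0.43]]))
(array([ 0.59294553,  0.02601647, -0.2160875 ]), array([[-0.8 , -0.23],
       [ 1.12, -0.12],
       [ 0.7 ,  1.13],
       [-0.64,  0.66],
       [-0.37, -0.86],
       [-0.28, -0.82]]))
```

View pics/t1b.png

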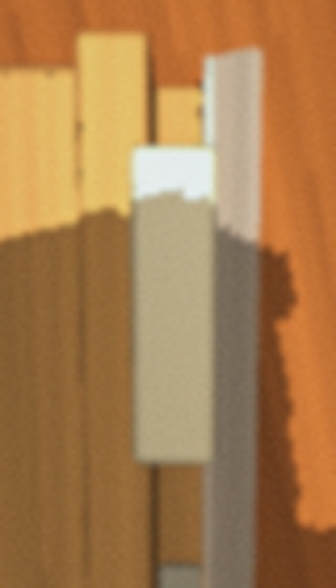

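```bash
python3 - <<'E'
from fit import *
c=D["t1"][0];n=np.nan
A=np.array([(134,148),(215,148),(211,462),(136,462),(80,33),(146,35),(n,565)])/4.2+(270,25)
o=[(-.007,.103,.11),(.007,.103,.11),(.007,.053,.11),(-.007,.053,.11),(-.0195,.13,.062),(-.0055,.13,.062),(0,.023,.03)]
x0=[.589,.026,-.21]
print(fit(c,o[:4],A[:4],x0)[0]);print(fit(c,o,A,x0))
E
```

```text
[ 0.58850521  0.02596528 -0.21994909]
(array([ 0.5885866 ,  0.02577935, -0.21873999]), array([[-0.84, -0.38],
       [ 0.79, -0.24],
       [ 0.95,  0.97],
       [-0.76,  0.84],
       [-1.  , -0.4 ],
       [ 0.84, -0.75],
       [  nan,  0.1 ]]))
```

```bash
cat > g.py <<'E'
from h import *
from plant import viewer,kin,manip,move_gripper
yaw=-.217;ex=np.array([np.cos(yaw),np.sin(yaw)]);ey=np.array([-ex[1],ex[0]])
O=np.array([.5890,.0260])
def go(u,v,z,feed):
    manip.move_straight((*(O+u*ex+v*ey),z),feed=feed,rotation=down(yaw))
def F(n=4):
    L=[]
    for _ in range(n): manip.pause(.02);L.append(manip.sense()["force"])
    f=np.mean(L,0);return np.array([f[:2]@ex,f[:2]@ey,f[2]])
def rp():
    s=manip.sense();d=s["tcp_pos"][:2]-O;return np.round([d@ex*1e3,d@ey*1e3,s["tcp_pos"][2]*1e3],2),round(s["t"],2)
E
python3 - <<'E'
from g import *
go(.005,0,.135,.06)
go(.005,0,.1115,.03)
manip.pause(.1);f0=F(8);print(f0.round(2),rp())
u=.005
for i in range(20):
    u-=.0005
    go(u,0,.1115,.01)
    f=F()-f0
    print(round(u*1e3,2),f.round(2),rp())
    if f[0]>2.5 or abs(f).max()>8 or u<-.0045:break
np.save("f0.npy",f0)
E
```

```text
[ 0.07 -0.1  -0.72] (array([5.100e+00, 2.000e-02, 1.117e+02]), 11.7)
4.5 [-0.42 -0.26  0.7 ] (array([4.4900e+00, 1.0000e-02, 1.1153e+02]), 12.02)
4.0 [ 0.02  0.06 -0.02] (array([ 4.0000e+00, -1.0000e-02,  1.1152e+02]), 12.33)
3.5 [-0.02  0.09  0.35] (array([ 3.480e+00, -1.000e-02,  1.115e+02]), 12.65)
3.0 [ 0.29 -0.07  0.01] (array([2.970e+00, 2.000e-02, 1.115e+02]), 12.97)
2.5 [-0.05  0.25  0.48] (array([ 2.500e+00, -1.000e-02,  1.115e+02]), 13.28)
2.0 [-0.14 -0.1   0.42] (array([  1.99,   0.  , 111.49]), 13.6)
1.5 [-0.15 -0.14  0.65] (array([1.480e+00, 2.000e-02, 1.115e+02]), 13.92)
1.0 [-0.4   0.09  0.8 ] (array([9.9000e-01, 1.0000e-02, 1.1153e+02]), 14.23)
0.5 [-0.47 -0.17  0.52] (array([ 4.9000e-01, -2.0000e-02,  1.1148e+02]), 14.55)
0.0 [-0.13  0.25  0.22] (array([ 1.0000e-02, -2.0000e-02,  1.1152e+02]), 14.87)
-0.5 [-0.42 -0.02  0.54] (array([-4.8000e-01,  1.0000e-02,  1.1153e+02]), 15.18)
-1.0 [0.25 0.03 0.19] (array([ -0.96,  -0.  , 111.54]), 15.5)
-1.5 [ 2.42  0.4  -0.77] (array([ -1.12,   0.  , 111.57]), 15.82)
-2.0 [ 4.97  0.39 -2.71] (array([ -1.36,  -0.  , 111.61]), 16.13)
```

```bash
python3 - <<'E'
from g import *
f0=np.load("f0.npy")
go(.0004,0,.1115,.01)
print((F()-f0).round(2),rp())
z=.1115
for i in range(14):
    z-=.002
    go(.0004,0,z,.025)
    f=F(3)-f0
    print(round(z*1e3,2),f.round(2),rp())
    if abs(f[0])>5 or abs(f[1])>4 or f[2]>3.5:break
E
```

```text
[0.07 0.41 0.39] (array([-1.5000e-01,  1.0000e-02,  1.1135e+02]), 16.59)
109.5 [-0.35 -0.1   0.54] (array([ 2.4000e-01, -1.0000e-02,  1.0937e+02]), 16.89)
107.5 [-0.1   0.15  0.07] (array([ 3.4000e-01, -2.0000e-02,  1.0739e+02]), 17.19)
105.5 [0.05 0.51 0.29] (array([ 3.600e-01, -2.000e-02,  1.054e+02]), 17.49)
103.5 [-0.11  0.36 -0.16] (array([  0.35,  -0.  , 103.4 ]), 17.79)
101.5 [0.09 0.06 0.47] (array([  0.34,  -0.  , 101.39]), 18.09)
99.5 [ 0.42 -0.23  0.75] (array([3.600e-01, 1.000e-02, 9.942e+01]), 18.39)
97.5 [-0.3   0.29  0.92] (array([ 3.40e-01, -1.00e-02,  9.74e+01]), 18.69)
95.5 [-0.03  0.48  0.05] (array([ 3.700e-01, -3.000e-02,  9.541e+01]), 18.99)
93.5 [-0.56  0.29 -0.12] (array([ 3.600e-01, -1.000e-02,  9.342e+01]), 19.29)
91.5 [-0.07  0.32  0.35] (array([3.30e-01, 1.00e-02, 9.14e+01]), 19.59)
89.5 [-0.94  0.1   0.52] (array([ 0.37,  0.  , 89.42]), 19.89)
87.5 [-0.12  0.22  4.56] (array([7.400e-01, 4.000e-02, 8.802e+01]), 20.19)
```

```bash
python3 - <<'E'
from g import *
f0=np.load("f0.npy")
z=.0875
for i in range(16):
    z-=.0015 if z>.081 else .0006
    go(.0004,0,z,.02)
    f=F(4)-f0
    print(round(z*1e3,2),f.round(2),rp(),round(manip.sense()["finger_gap"]*1e3,2))
    if abs(f[0])>8 or abs(f[1])>6 or f[2]>15:break
E
```

```text
86.0 [0.08 0.41 5.73] (array([7.000e-01, 5.000e-02, 8.629e+01]), 20.51) 13.27
84.5 [ 0.02 -0.    6.44] (array([6.900e-01, 6.000e-02, 8.478e+01]), 20.82) 13.04
83.0 [ 0.32 -0.03  7.48] (array([7.600e-01, 5.000e-02, 8.345e+01]), 21.14) 13.22
81.5 [-0.66 -0.15  7.65] (array([7.400e-01, 5.000e-02, 8.203e+01]), 21.46) 13.5
80.0 [-0.95 -0.08  8.97] (array([7.500e-01, 5.000e-02, 8.065e+01]), 21.77) 13.27
79.4 [-0.95 -0.15  9.43] (array([7.900e-01, 8.000e-02, 8.015e+01]), 22.09) 13.15
78.8 [-1.29  0.15  9.64] (array([7.700e-01, 6.000e-02, 7.958e+01]), 22.41) 13.24
78.2 [-0.95 -0.33  9.91] (array([8.000e-01, 6.000e-02, 7.902e+01]), 22.73) 12.71
77.6 [-1.18  0.04 10.59] (array([8.200e-01, 6.000e-02, 7.855e+01]), 23.04) 13.35
77.0 [-2.42  0.04 14.04] (array([8.700e-01, 7.000e-02, 7.852e+01]), 23.36) 13.11
76.4 [-3.43 -0.49 17.93] (array([9.200e-01, 7.000e-02, 7.846e+01]), 23.68) 13.28
```

```bash
python3 - <<'E'
from g import *
a=viewer.get_image("scene")[:,:,::-1][150:250,230:370];b=viewer.get_image("side")[:,:,::-1][150:300,240:420];w=viewer.get_image("wrist")[:,:,::-1]
cv2.imwrite("pics/e1.png",cv2.resize(a,None,fx=5.5,fy=5.5,interpolation=cv2.INTER_CUBIC));cv2.imwrite("pics/e2.png",w)
cv2.imwrite("pics/e3.png",cv2.resize(b,None,fx=4,fy=4,interpolation=cv2.INTER_CUBIC))
print((F()-np.load("f0.npy")).round(2),rp())
E
```

```text
[-3.88 -0.09 17.95] (array([9.400e-01, 6.000e-02, 7.848e+01]), 23.89)
```

View pics/e1.png

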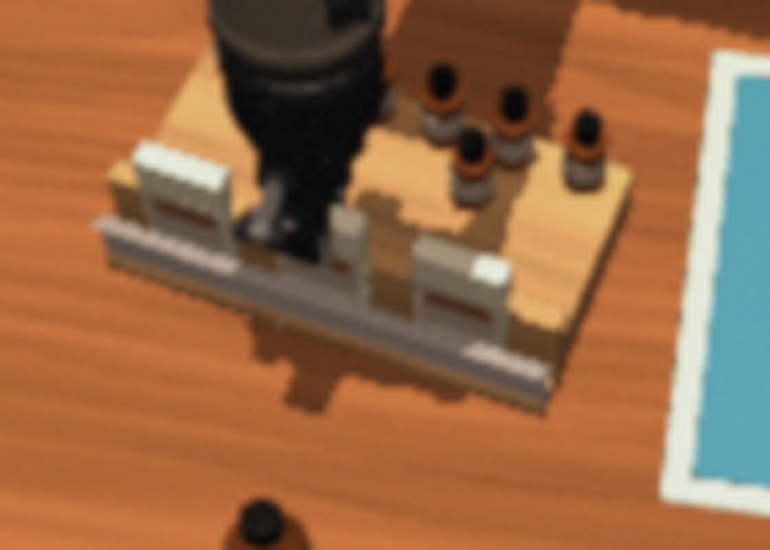

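View pics/e2.png

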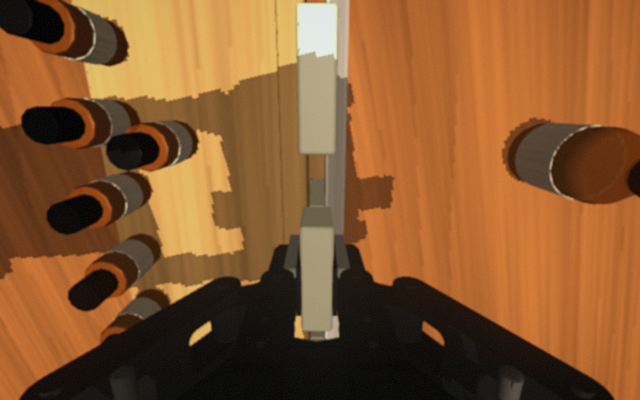

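View pics/e3.png

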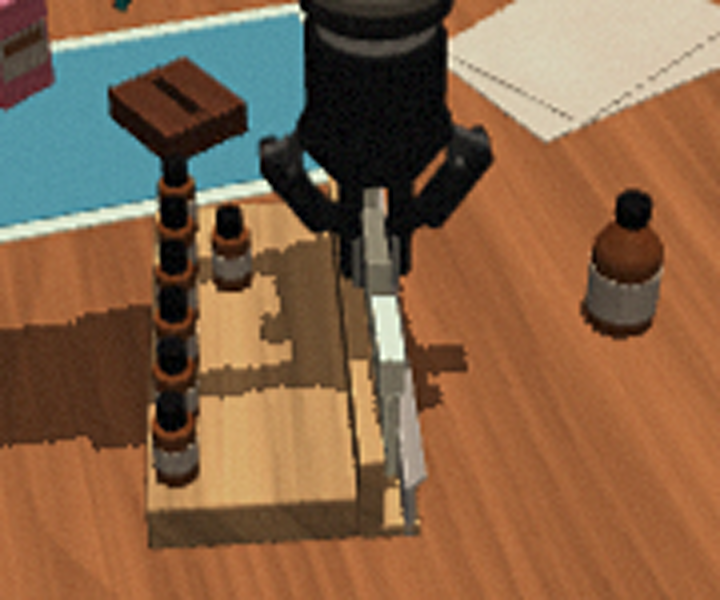

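```bash
python3 - <<'E'
from plant import ticket,manip
ticket.hand_in();print(manip.sense()["t"])
E
```

```text
the job is handed in; nothing more can be done
the job is handed in; nothing more can be done
```

I lifted the loose holder out of its block and pressed it down into the empty place of the label rail. I then handed the job in while still gripping it and pushing down, about 24 s in.

- **Getting in:** I felt the back board with the foot, at about 5 N, to find the slot. The holder then slid down behind the lip with no side force beyond sensor noise.
- **Fully home:** The seat took 4.6 N at first contact and 10.6 N near the end. It then stopped hard with the gripper tip at 78.5 mm, where I expected it for a foot at 20 mm. I left it pressed at about 18 N, with about 4 N sideways and a 60 N grip.
- **Position:** The last pictures show the holder in line with its neighbours, its card facing the same way (+x). My camera estimates put it within about 0.3 mm of midway. The mug was out of the last close-ups; no move went near it. The loose bottles look untouched.
- **Disagreements:** The camera put the holder about 1.3 mm off the fingers' centre line in the thickness direction. The board was felt about 0.4 mm from where the camera had it. Both are within the 2 mm calibration, and I used the felt position. While pressing, the tip crept about 0.5 mm towards the lip.

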